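Stack the empty parts bin on the one that holds fittings

ROBOT

A 6-joint arm with a two-finger parallel gripper is mounted at the origin on the work surface; the furniture and walls round the work are solid. World frame = base frame: x ahead of the robot, y to its left, z up, the work surface at z = 0. Lengths are in mm, angles in rad, forces in N, time in s.
With the tool pointing down it reaches from about 275 to 1000 mm from the base axis. Payload 8.4 kg.
Tool frame: the origin (TCP) lies midway between the tips of the shut fingers; the grasp point (between the pads) lies 19 mm behind it; z points along the fingers, y is the line along which they close (so a half turn about z gives the same grasp; the last joint's range is limited). The gripper opens to 85 mm and grips with 20 to 120 N. Pads are 22 mm wide; open, the fingers measure 114 mm over their backs; the gripper's body (76 mm by 85 mm) begins 54 mm behind the grasp point. The pads swing forward as they close: fully open they stand 13 mm farther back than shut.
Start: joints at [1.271, 0.353, 1.633, -0, 1.155, -0.002], TCP at [183.385, 597.493, 231.281] pointing down, gripper open.
Joint ranges: [-2.63, 2.63], [-0.92, 2.1], [0.06, 2.66], [-1.3, 4.44], [0, 2.69], [-3.02, 3.02]. Speed limits (rad/s): [2.22, 2.22, 2.79, 3.14, 3.14, 3.14].

INTERFACE

Orientations are given as [roll, pitch, yaw] about the fixed x, y, z axes, in that order (R = Rz(yaw) Ry(pitch) Rx(roll)).
In Python, from rig import monitor, imaging, r gives the robot as it stands.
- The arm moves only by the tool drive_tool, never from a script. Its argument "plan" is a list of rows, each an object of numbers: "x", "y", "z": the shift along the tool's x, y, z in units of 50 mm (1.0 is 50 mm); "ax", "ay", "az": the turn, a rotation vector about the tool's x, y, z in units of 6 degrees (1.0 is 6 degrees); "hand": the finger opening in mm, from 0 to 85.4. In form: [{"x": .., "y": .., "z": .., "ax": .., "ay": .., "az": .., "hand": ..}, ...]. A call has 1 to 8 rows; each row is the pose to reach, as a shift and turn from the pose commanded when the call began, along the tool's axes at that moment; what a row does not reach only later rows make up. A row lasts 1/10 s, in which the tool goes at most 50 mm and 8.59 degrees, less where a joint would pass 70% of its speed; a pose out of reach is approached as far as the arm can. A call with a gripper value outside its range is refused whole. The fingers move at their own pace and stop on an object; "grip_force" is the grip in N (left out, the last holds). Time passes only in rows, so rows that repeat a pose let the fingers close. It gives the time, the measured TCP pose, the force, the opening and the grip force at its end, in the units of the state.
- monitor.sense(): the state, without advancing time (a new reading comes with each control period).
- imaging.grab_frame(name): name is "side" or "top"; returns the picture (420x560x3 uint8, red, green, blue); there is no depth.
- imaging.camera_info(name): a dict with "mtx" (3x3 intrinsics, pixels), "R" (3x3) and "t" (3): a world point X has camera coordinates R X + t. Camera axes: x right, y down, z forward; pixel columns grow to the right and rows downward; lengths in mm; the calibration is good to about 2 mm. A picture is of the moment at which its call begins. camera_info takes no time and is no camera call.
- r.sign_off(): hands the job in; it is judged then, once.
The state is a dict: "clock": time; "qpos": joint angles; "qvel": joint speeds; "joint_efforts": joint torques, N m; "eef_pos": TCP position; "tcp_rot": TCP orientation; "contact_force": force on the tool from outside, world axes, zero at the start; "wrist_torque": the same for the moment, N m; "opening": opening from 0.0 (shut) to 1.0 (fully open); "grasp_force": force on a finger pad.
Only numpy, scipy, OpenCV 4.12 (cv2) and the standard library are available. Lean on these libraries where they do the work, as an engineer would, in place of code of your own. Each camera call takes 0.05 s, during which the arm holds its last target. There are 200 camera calls.

TASK

Stack the empty blue parts bin on the blue bin that holds the two brass fittings, turned end for end to it, with its white label over the other bin's unlabelled end, so that it stands level on the seats inside the lower bin's rim rather than nesting down into it. Leave the lower bin where it is, do not disturb the orange bin, and let go.

Things in the scene. Friction and masses are not known exactly. Their poses are not given: they have to be found in the camera images.
- empty_bin: Empty blue bin to be stacked, 0.13-0.22 kg, 56 mm high. Origin: centre of underside; x along length, y across, z up. Walls taper from base 104 (x) by 42 (y) mm to 124 by 62 mm at z = 40. Above that, up to z = 56, the rim band is upright outside (124 by 62, 3 mm thick): grip it across the 62 mm at mid-length. A sloping white label holder, 48 mm wide, sticks out 14 mm at the -x end.
- base_bin: Lower blue bin, same shape and axes (white label at its -x end), loose on the worktop; two brass fittings, 31 mm high, stand in it below its seats. Rim opening 118 by 56 mm. Seats: four tabs on its long sides at x = +42 and -24, tops at z = 46 mm, inner tips 12 mm from the centre line. A bin turned 180 degrees stands on them, its origin 46 mm above this one, with 7 mm play each way.
- orange_bin: Empty orange bin, a bystander of the same shape and axes. (All bins have slots in the base below their seats: a bin put in the same way round as the lower one slips past its seats and nests, down onto the fittings, its origin only about 35 mm above the lower bin's.)
- empty_bin_label (a point): Middle of the white label card on the empty blue bin: 69 mm from its origin along -x, 50 mm above its underside.
There are look-alikes about, which are no part of the job. Leave any turquoise look-alike of the empty_bin alone.

How it is judged (in metres and radians):
At the end, for the whole second after the job is handed in: The empty blue bin rests, let go, on the seats of the blue bin with the fittings: its origin 41 to 51 mm above and within 14 mm (level) of the lower bin's, its label at the lower bin's unlabelled end, lengths parallel within 10 degrees, both bins level within 4 degrees, the lower one on the worktop (z of empty_bin in the frame of base_bin between 0.041 and 0.051 m and horizontal distance between empty_bin and base_bin below 0.014 m and x of empty_bin_label in the frame of base_bin above 0.04 m and angle between the x axis of empty_bin and the x axis of base_bin, either way round below 0.18 rad and angle between each of empty_bin, base_bin's own z axis and vertical below 0.07 rad and height (world z) of base_bin below 0.006 m and linear speed of empty_bin below 0.02 m/s); the robot touches nothing.
It fails at once if the orange bin is moved more than 25 mm (distance of orange_bin from where it was at the start of the episode above 0.025 m).
It fails at once if the lower blue bin is moved more than 40 mm (distance of base_bin from where it was at the start of the episode above 0.04 m).
It also fails if it takes over 53 s, if anything falls off the work surface, if the arm or the gripper's body presses on something with over 40 N, if the wrist force passes 120 N, or if a joint passes its speed limit or range.

## Working session

There is one attempt and no reset: what is moved stays moved. The work goes in short steps, Python scripts to look and compute and a tool call to move; the robot and the scene stay as the last step left them, time stands still between calls to the robot, and variables do not carry over. Pictures are saved under pics/ and viewed, at most 10 in all, crops included, and the job is handed in when it is done.

Besides the shell and the picture viewer there is one more tool, called after ">>>" as name(argument=value, ...) on one line, values as JSON. drive_tool: Moves the arm, as the interface text tells. Its arguments: {"type":"object","properties":{"plan":{"type":"array","items":{"type":"object","properties":{"x":{"type":"number"},"y":{"type":"number"},"z":{"type":"number"},"ax":{"type":"number"},"ay":{"type":"number"},"az":{"type":"number"},"hand":{"type":"number"}}}},"grip_force":{"type":"number"}},"required":["plan"]}

```bash
mkdir -p pics; python3 - <<'E'
from rig import monitor, imaging, r
import cv2
for n in("top","side"):
    cv2.imwrite(f"pics/{n}0.png",imaging.grab_frame(n)[:,:,::-1])
    c=imaging.camera_info(n);print(n,c)
s=monitor.sense();print(s)
E
```

```text
top {'mtx': array([[384.3767114 ,   0.        , 284.70702097],
       [  0.        , 384.3767114 , 212.83725265],
       [  0.        ,   0.        ,   1.        ]]), 'R': array([[ 0.01288618, -0.99972979, -0.01934649],
       [-0.986778  , -0.00958825, -0.16179385],
       [ 0.16156463,  0.02117559, -0.98663492]]), 't': array([-24.41043276, 472.35596813, 850.24550475])}
side {'mtx': array([[408.2195923 ,   0.        , 279.94729184],
       [  0.        , 408.2195923 , 207.67265905],
       [  0.        ,   0.        ,   1.        ]]), 'R': array([[ 0.93413606, -0.35654263, -0.01634514],
       [-0.20247768, -0.49166266, -0.84691831],
       [ 0.29392619,  0.79444646, -0.53147175]]), 't': array([-455.4949277 ,  146.99728165,  977.28607447])}
{'clock': 0.1, 'qpos': array([ 1.27060462e+00,  3.53587325e-01,  1.63402149e+00,  9.53688634e-07,
        1.15523809e+00, -2.36329940e-03]), 'qvel': array([ 0.00080603, -0.0014062 , -0.0021512 , -0.00013693,  0.00074526,
       -0.00077621]), 'joint_efforts': array([-3.34180286e-04, -6.06364775e+01, -3.42817998e+01, -2.33865791e-05,
        3.85793115e-03, -1.46833918e-05]), 'eef_pos': array([183.25718926, 597.0922992 , 230.64787644]), 'tcp_rot': array([-3.14033841e+00, -3.83620047e-06,  2.84376385e+00]), 'contact_force': array([-0.91882426,  0.07539828,  1.07276352]), 'wrist_torque': array([-0.0325781 , -0.0101349 , -0.02222747]), 'grasp_force': 0.0, 'opening': 0.9960778809619015}
```

View pics/top0.png

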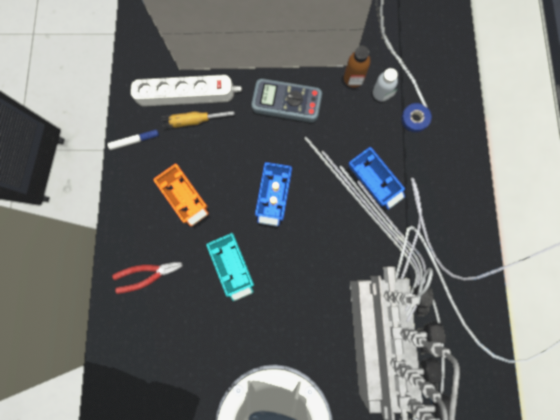

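View pics/side0.png

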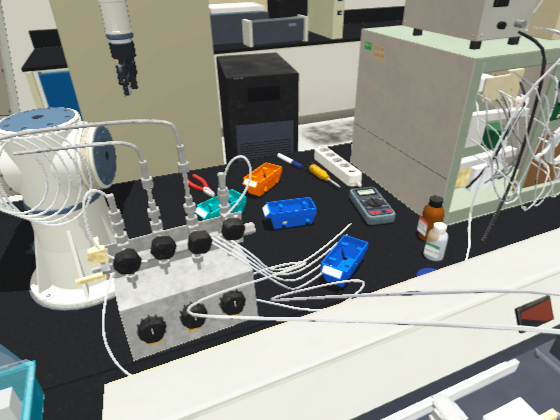

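The top view shows the empty blue bin at about (378,177), with its label at (395,200). The base bin with the fittings is at (273,193), with its label at (268,221). The orange bin is at (181,193) and the turquoise look-alike at (230,265). Next I'll fit poses to the silhouettes.

```bash
cat > h.py <<'E'
from rig import monitor, imaging, r
import cv2, numpy as np
from scipy.optimize import minimize
def proj(n,P):
    c=imaging.camera_info(n);q=(np.asarray(P,float)@c["R"].T+c["t"])@c["mtx"].T
    return q[:,:2]/q[:,2:]
def rect(l,w,z): return [(sx*l/2,sy*w/2,z) for sx in(1,-1) for sy in(1,-1)]
BODY=np.array(rect(104,42,0)+rect(124,62,40)+rect(124,62,56),float)
def world(p,P,z0=0):
    c,s=np.cos(p[2]),np.sin(p[2]);R=np.array([[c,-s,0],[s,c,0],[0,0,1]])
    return P@R.T+[p[0],p[1],z0]
def blue(n,seed,im=None):
    im=imaging.grab_frame(n) if im is None else im
    h=cv2.cvtColor(im,cv2.COLOR_RGB2HSV)
    m=cv2.inRange(h,(104,110,60),(125,255,255))
    m=cv2.morphologyEx(m,cv2.MORPH_CLOSE,np.ones((3,3)))
    k,l,st,ce=cv2.connectedComponentsWithStats(m)
    i=min((i for i in range(1,k) if st[i,4]>150),key=lambda i:np.hypot(*(ce[i]-seed)))
    return cv2.convexHull(cv2.findNonZero((l==i).astype(np.uint8)))[:,0].astype(np.float32),st[i]
def fit(hulls,p0,z0=0):
    def cost(p):
        e=0
        for n,h in hulls.items():
            q=cv2.convexHull(proj(n,world(p,BODY,z0)).astype(np.float32))[:,0]
            a,_=cv2.intersectConvexConvex(q,h)
            e+=1-a/(cv2.contourArea(q)+cv2.contourArea(h)-a)
        return e
    f=lambda s:cost([s[0]*10,s[1]*10,s[2]*.1])
    b=minimize(f,[p0[0]/10,p0[1]/10,p0[2]*10],method="Nelder-Mead",options=dict(initial_simplex=np.array([p0[0]/10,p0[1]/10,p0[2]*10])+np.vstack([np.zeros(3),3*np.eye(3)]),xatol=.01,fatol=1e-4))
    return b.x*[10,10,.1],b.fun
def ground(n,uv,z):
    c=imaging.camera_info(n);d=c["R"].T@np.linalg.solve(c["mtx"],[*uv,1]);o=-c["R"].T@c["t"]
    return (o+d*(z-o[2])/d[2])[:2]
E
python3 - <<'E'
from h import *
T=imaging.grab_frame("top");S=imaging.grab_frame("side")
for nm,ut,us,lab in(("empty",(378,177),(345,258),(395,200)),("base",(273,193),(290,212),(268,221))):
    c=ground("top",ut,45);l=ground("top",lab,50);yaw=np.arctan2(*(c-l)[::-1])
    a,sa=blue("top",ut,T);b,sb=blue("side",us,S)
    print(nm,c,l,yaw,sa,sb)
    for H in({"top":a},{"side":b},{"top":a,"side":b}): print(list(H),fit(H,[*c,yaw]))
    p=fit({"top":a,"side":b},[*c,yaw])[0]
    print("label px",proj("top",world(p,np.array([[-69.,0,50]]))),"side",proj("side",world(p,np.array([[-69.,0,50]]))))
E
```

```text
empty [ 557.76972361 -234.41330055] [ 502.7773894  -270.45111775] 0.580109091063956 [ 348  146   58   64 1741] [ 320  234   49   54 1328]
['top'] (array([ 557.62151837, -230.65052414,    0.69599087]), np.float64(0.13720054873945597))
['side'] (array([ 558.13492473, -231.50653559,    0.63896963]), np.float64(0.03290235998526969))
['top', 'side'] (array([ 558.16399112, -231.41952058,    0.64020244]), np.float64(0.17226341975946713))
label px [[395.96363882 199.98684857]] side [[331.14380112 271.03431873]]
base [517.7548615    8.49020199] [451.49322078  18.44471192] -0.14911522779332934 [ 254  162   39   63 1531] [ 264  197   53   32 1276]
['top'] (array([ 5.19572039e+02,  7.05960296e+00, -1.86788534e-01]), np.float64(0.16350196198449507))
['side'] (array([ 5.20507238e+02,  3.62376707e+00, -1.87580966e-01]), np.float64(0.07923691243771769))
['top', 'side'] (array([ 5.21005120e+02,  5.36168437e+00, -1.67093006e-01]), np.float64(0.2504748274366708))
label px [[268.71850637 220.36599811]] side [[265.36921549 209.40544858]]
```

```bash
cat >> h.py <<'E'
def go(x,y,z,yaw):
    from scipy.spatial.transform import Rotation as Ro
    s=monitor.sense();R=Ro.from_euler("xyz",s["tcp_rot"]);G=Ro.from_euler("xyz",[np.pi,0,yaw])
    print("at",np.round(s["eef_pos"],1),np.round(s["tcp_rot"],3),"F",np.round(s["contact_force"],1),"open",round(s["opening"],3),"grip",round(s["grasp_force"],1),"t",s["clock"])
    print("xyz",np.round(R.inv().apply(np.array([x,y,z])-s["eef_pos"])/50,3),"a",np.round(np.degrees((R.inv()*G).as_rotvec())/6,3))
E
python3 - <<'E'
from h import *
T=imaging.grab_frame("top");S=imaging.grab_frame("side")
def mark(n,im,p,x0,y0):
    im=im.copy()
    for q in (rect(124,62,56),rect(104,42,0),[(0,57,30),(0,-57,30)]):
        for u in proj(n,world(p,np.array(q,float))): cv2.circle(im,tuple(int(round(v)) for v in u),0,(255,255,0),-1)
    return cv2.resize(im[y0:y0+100,x0:x0+130],None,fx=6,fy=6,interpolation=cv2.INTER_NEAREST)[:,:,::-1]
e=(558,-231,.655);b=(520.5,5.5,-.175)
half=lambda a:cv2.resize(a,(390,300),interpolation=cv2.INTER_AREA)
cv2.imwrite("pics/c1.png",np.vstack([np.hstack([half(mark("top",T,e,310,125)),half(mark("side",S,e,280,205))]),np.hstack([half(mark("top",T,b,210,145)),half(mark("side",S,b,225,165))])]))
go(558,-231,150,.655)
E
```

```text
at [183.3 597.3 231. ] [-3.141 -0.     2.844] F [-0.  -0.2  0.6] open 1.001 grip 0.0 t 0.3
xyz [-12.025 -13.638   1.627] a [-3.0000e-03  5.0000e-03  2.0902e+01]
```

View pics/c1.png

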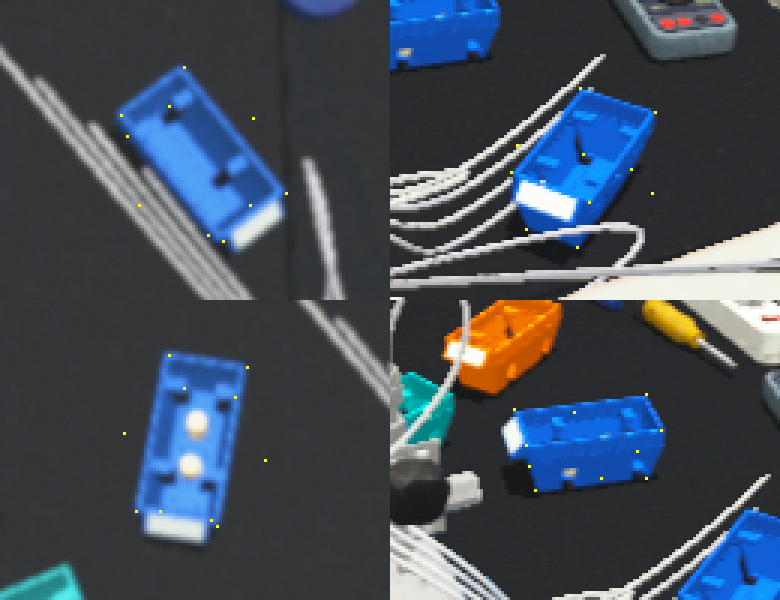

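The overlay fits both bins within about 1 px. Cables run just left of the empty bin, close to where one finger goes, so I'll check their height.

```bash
python3 - <<'E'
from h import *
P=[]
for n in("top","side"):
    c=imaging.camera_info(n);P.append(c["mtx"]@np.c_[c["R"],c["t"]])
X=cv2.triangulatePoints(P[0],P[1],np.array([307.,138]),np.array([351.,223]));X=(X[:3]/X[3])[:,0];print(X,proj("top",[X]),proj("side",[X]))
for uv in[(322.7,151.7),(340.7,166.7),(359,181.7),(350,187)]:
    for z in(4,30,50):
        g=ground("top",uv,z);print(uv,z,g.round(),proj("side",[[*g,z]]).round())
E
```

```text
[667.0114505  -71.39863828   5.82258649] [[307.12528935 137.60215228]] [[350.68176638 223.11217228]]
(322.7, 151.7) 4 [ 632. -110.] [[346. 234.]]
(322.7, 151.7) 30 [ 623. -108.] [[343. 226.]]
(322.7, 151.7) 50 [ 616. -106.] [[341. 220.]]
(340.7, 166.7) 4 [ 594. -154.] [[341. 247.]]
(340.7, 166.7) 30 [ 586. -150.] [[338. 239.]]
(340.7, 166.7) 50 [ 580. -148.] [[336. 232.]]
(359, 181.7) 4 [ 556. -198.] [[336. 261.]]
(359, 181.7) 30 [ 550. -193.] [[333. 252.]]
(359, 181.7) 50 [ 545. -189.] [[331. 245.]]
(350, 187) 4 [ 543. -176.] [[327. 257.]]
(350, 187) 30 [ 537. -172.] [[324. 248.]]
(350, 187) 50 [ 532. -169.] [[322. 241.]]
```

>>> drive_tool(plan=[{"x":-6,"y":-6.8,"z":0,"az":10.5,"hand":85},{"x":-6,"y":-6.8,"z":0,"az":10.5,"hand":85},{"x":-6,"y":-6.8,"z":0,"az":10.5,"hand":85},{"x":-6,"y":-6.8,"z":0,"az":10.5,"hand":85},{"x":-6,"y":-6.8,"z":0,"az":10.5,"hand":85},{"x":-6,"y":-6.8,"z":0,"az":10.5,"hand":85},{"x":-6,"y":-6.8,"z":0,"az":10.5,"hand":85},{"x":-6,"y":-6.8,"z":0,"az":10.5,"hand":85}])

```text
invalid input
```

>>> drive_tool(plan=[{"x":-0.6,"y":-0.7,"z":0,"ax":0,"ay":0,"az":1.1,"hand":85},{"x":-1.2,"y":-1.4,"z":0,"ax":0,"ay":0,"az":2.2,"hand":85},{"x":-1.8,"y":-2.1,"z":0,"ax":0,"ay":0,"az":3.3,"hand":85},{"x":-2.4,"y":-2.8,"z":0,"ax":0,"ay":0,"az":4.4,"hand":85},{"x":-3.0,"y":-3.5,"z":0,"ax":0,"ay":0,"az":5.5,"hand":85},{"x":-3.6,"y":-4.2,"z":0,"ax":0,"ay":0,"az":6.6,"hand":85},{"x":-4.2,"y":-4.9,"z":0,"ax":0,"ay":0,"az":7.7,"hand":85},{"x":-4.8,"y":-5.5,"z":0,"ax":0,"ay":0,"az":8.8,"hand":85}], grip_force=40)

```text
clock: 1.1
eef_pos: [332.3, 262.2, 231.4]
tcp_rot: [3.141, 0.0, 1.918]
contact_force: [1.5, 0.8, -0.6]
opening: 0.998
grasp_force: 0.0
```

```bash
python3 -c "
from h import *
go(558,-231,150,.655)"
```

```text
at [332.3 262.2 231.4] [3.141 0.    1.918] F [ 1.5  0.8 -0.6] open 0.998 grip 0.0 t 1.1
xyz [-10.812   0.89    1.629] a [ 3.0000e-03 -2.0000e-03  1.2059e+01]
```

>>> drive_tool(plan=[{"x":-0.9,"y":0.1,"z":0,"ax":0,"ay":0,"az":1.1,"hand":85},{"x":-1.8,"y":0.2,"z":0,"ax":0,"ay":0,"az":2.2,"hand":85},{"x":-2.7,"y":0.3,"z":0,"ax":0,"ay":0,"az":3.3,"hand":85},{"x":-3.6,"y":0.3,"z":0,"ax":0,"ay":0,"az":4.4,"hand":85},{"x":-4.5,"y":0.4,"z":0,"ax":0,"ay":0,"az":5.5,"hand":85},{"x":-5.4,"y":0.5,"z":0,"ax":0,"ay":0,"az":6.6,"hand":85},{"x":-6.3,"y":0.5,"z":0,"ax":0,"ay":0,"az":7.7,"hand":85},{"x":-7.2,"y":0.6,"z":0,"ax":0,"ay":0,"az":8.8,"hand":85}], grip_force=40)

```text
clock: 1.9
eef_pos: [484.3, -65.5, 231.4]
tcp_rot: [3.142, -0.0, 0.996]
contact_force: [0.8, 0.9, 0.3]
opening: 0.993
grasp_force: 0.0
```

```bash
python3 -c "
from h import *
go(558,-231,150,.655)"
```

```text
at [484.3 -65.5 231.4] [ 3.142 -0.     0.996] F [0.8 0.9 0.3] open 0.993 grip 0.0 t 1.9
xyz [-1.976  3.037  1.628] a [ 1.000e-03 -1.000e-03  3.252e+00]
```

>>> drive_tool(plan=[{"x":-0.5,"y":0.8,"z":0.4,"ax":0,"ay":0,"az":0.8,"hand":85},{"x":-1.0,"y":1.5,"z":0.8,"ax":0,"ay":0,"az":1.6,"hand":85},{"x":-1.5,"y":2.3,"z":1.2,"ax":0,"ay":0,"az":2.4,"hand":85},{"x":-1.98,"y":3.04,"z":1.63,"ax":0,"ay":0,"az":3.25,"hand":85},{"x":-1.98,"y":3.04,"z":1.63,"ax":0,"ay":0,"az":3.25,"hand":85},{"x":-1.98,"y":3.04,"z":1.63,"ax":0,"ay":0,"az":3.25,"hand":85}], grip_force=40)

```text
clock: 2.5
eef_pos: [558.2, -229.4, 148.7]
tcp_rot: [-3.14, 0.001, 0.659]
contact_force: [-0.1, -0.0, 0.2]
opening: 0.991
grasp_force: 0.0
```

```bash
python3 -c "
from h import *
go(558,-231,23,.655)
cv2.imwrite('pics/s1.png',cv2.resize(np.hstack([imaging.grab_frame('top')[90:290,290:490],imaging.grab_frame('side')[120:320,250:450]]),None,fx=2,fy=2)[:,:,::-1])"
```

```text
at [ 558.2 -229.4  148.7] [-3.14e+00  1.00e-03  6.59e-01] F [-0.1 -0.   0.2] open 0.991 grip 0.0 t 2.5
xyz [-0.02   0.027  2.513] a [-0.019  0.009  0.04 ]
```

View pics/s1.png

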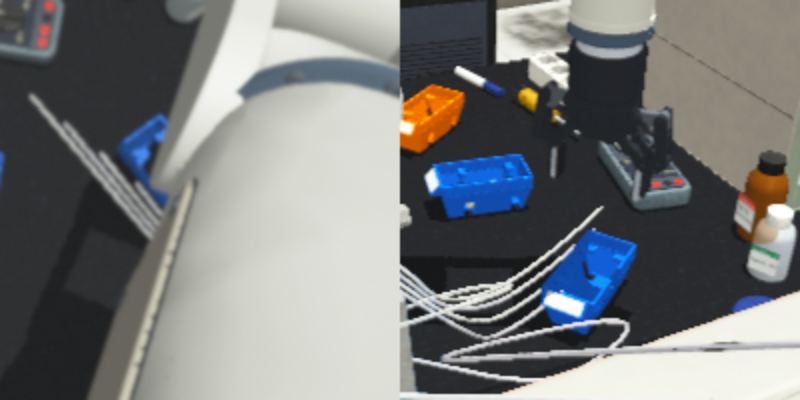

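The side view shows the open gripper above the empty bin, fingers either side of it (finger tips near pixel (327,205) and (371,215)). The bin hasn't moved, so I'll descend and close.

>>> drive_tool(plan=[{"x":-0.01,"y":0.03,"z":0.5,"ax":0,"ay":0,"az":0.04,"hand":85},{"x":-0.01,"y":0.03,"z":1.0,"ax":0,"ay":0,"az":0.04,"hand":85},{"x":-0.01,"y":0.03,"z":1.4,"ax":0,"ay":0,"az":0.04,"hand":85},{"x":-0.01,"y":0.03,"z":1.8,"ax":0,"ay":0,"az":0.04,"hand":85},{"x":-0.01,"y":0.03,"z":2.1,"ax":0,"ay":0,"az":0.04,"hand":85},{"x":-0.01,"y":0.03,"z":2.3,"ax":0,"ay":0,"az":0.04,"hand":85},{"x":-0.01,"y":0.03,"z":2.5,"ax":0,"ay":0,"az":0.04,"hand":85},{"x":-0.01,"y":0.03,"z":2.5,"ax":0,"ay":0,"az":0.04,"hand":85}], grip_force=40)

```text
clock: 3.4
eef_pos: [558.9, -229.9, 24.1]
tcp_rot: [-3.141, 0.001, 0.657]
contact_force: [0.6, -0.1, -0.7]
opening: 0.995
grasp_force: 0.0
```

>>> drive_tool(plan=[{"x":0,"y":0,"z":0,"ax":0,"ay":0,"az":0,"hand":55},{"x":0,"y":0,"z":0,"ax":0,"ay":0,"az":0,"hand":55},{"x":0,"y":0,"z":0,"ax":0,"ay":0,"az":0,"hand":55},{"x":0,"y":0,"z":0,"ax":0,"ay":0,"az":0,"hand":55},{"x":0,"y":0,"z":0,"ax":0,"ay":0,"az":0,"hand":55},{"x":0,"y":0,"z":0,"ax":0,"ay":0,"az":0,"hand":55},{"x":0,"y":0,"z":0,"ax":0,"ay":0,"az":0,"hand":55},{"x":0,"y":0,"z":0,"ax":0,"ay":0,"az":0,"hand":55}], grip_force=40)

```text
clock: 4.2
eef_pos: [559.9, -230.6, 25.6]
tcp_rot: [3.14, -0.001, 0.656]
contact_force: [-0.8, 0.3, 5.6]
opening: 0.718
grasp_force: 44.8
```

>>> drive_tool(plan=[{"x":0,"y":0,"z":-0.2,"ax":0,"ay":0,"az":0,"hand":55},{"x":0,"y":0,"z":-0.6,"ax":0,"ay":0,"az":0,"hand":55},{"x":0,"y":0,"z":-1.1,"ax":0,"ay":0,"az":0,"hand":55},{"x":0,"y":0,"z":-1.6,"ax":0,"ay":0,"az":0,"hand":55},{"x":0,"y":0,"z":-2.1,"ax":0,"ay":0,"az":0,"hand":55},{"x":0,"y":0,"z":-2.6,"ax":0,"ay":0,"az":0,"hand":55},{"x":0,"y":0,"z":-3.0,"ax":0,"ay":0,"az":0,"hand":55},{"x":0,"y":0,"z":-3.0,"ax":0,"ay":0,"az":0,"hand":55}], grip_force=40)

```text
clock: 5.0
eef_pos: [560.8, -231.0, 178.1]
tcp_rot: [3.137, -0.003, 0.656]
contact_force: [-0.8, -0.5, -1.5]
opening: 0.715
grasp_force: 44.1
```

```bash
python3 -c "
from h import *
go(520.5,5.5,175,2.967)"
```

```text
at [ 560.8 -231.   178.1] [ 3.137e+00 -3.000e-03  6.560e-01] F [-0.8 -0.5 -1.5] open 0.715 grip 44.1 t 5.0
xyz [ 2.247 -4.24   0.048] a [  0.05    0.037 -22.066]
```

>>> drive_tool(plan=[{"x":0.1,"y":-0.2,"z":0,"ax":0,"ay":0,"az":-1.1,"hand":55},{"x":0.2,"y":-0.4,"z":0,"ax":0,"ay":0,"az":-2.2,"hand":55},{"x":0.3,"y":-0.6,"z":0,"ax":0,"ay":0,"az":-3.3,"hand":55},{"x":0.4,"y":-0.8,"z":0,"ax":0,"ay":0,"az":-4.4,"hand":55},{"x":0.5,"y":-1.0,"z":0,"ax":0,"ay":0,"az":-5.5,"hand":55},{"x":0.6,"y":-1.2,"z":0,"ax":0,"ay":0,"az":-6.6,"hand":55},{"x":0.7,"y":-1.4,"z":0,"ax":0,"ay":0,"az":-7.7,"hand":55},{"x":0.8,"y":-1.6,"z":0,"ax":0,"ay":0,"az":-8.8,"hand":55}], grip_force=40)

```text
clock: 5.8
eef_pos: [541.2, -141.9, 173.5]
tcp_rot: [-3.14, -0.0, 1.582]
contact_force: [0.4, -0.0, -1.1]
opening: 0.719
grasp_force: 44.0
```

```bash
python3 -c "
from h import *
go(520.5,5.5,175,2.967)"
```

```text
at [ 541.2 -141.9  173.5] [-3.14  -0.     1.582] F [ 0.4 -0.  -1.1] open 0.719 grip 44.0 t 5.8
xyz [ 2.953 -0.381 -0.027] a [-1.1000e-02 -1.5000e-02 -1.3222e+01]
```

>>> drive_tool(plan=[{"x":0.2,"y":0,"z":0,"ax":0,"ay":0,"az":-1.1,"hand":55},{"x":0.5,"y":-0.1,"z":0,"ax":0,"ay":0,"az":-2.2,"hand":55},{"x":0.7,"y":-0.1,"z":0,"ax":0,"ay":0,"az":-3.3,"hand":55},{"x":1.0,"y":-0.1,"z":0,"ax":0,"ay":0,"az":-4.4,"hand":55},{"x":1.3,"y":-0.2,"z":0,"ax":0,"ay":0,"az":-5.5,"hand":55},{"x":1.6,"y":-0.2,"z":0,"ax":0,"ay":0,"az":-6.6,"hand":55},{"x":1.9,"y":-0.2,"z":0,"ax":0,"ay":0,"az":-7.7,"hand":55},{"x":2.1,"y":-0.3,"z":0,"ax":0,"ay":0,"az":-8.8,"hand":55}], grip_force=40)

```text
clock: 6.6
eef_pos: [526.0, -36.8, 173.7]
tcp_rot: [-3.141, -0.001, 2.504]
contact_force: [0.3, 0.7, -0.3]
opening: 0.717
grasp_force: 44.0
```

```bash
python3 -c "
from h import *
go(520.5,5.5,175,2.967)"
```

```text
at [526.  -36.8 173.7] [-3.141e+00 -1.000e-03  2.504e+00] F [ 0.3  0.7 -0.3] open 0.717 grip 44.0 t 6.6
xyz [ 0.591  0.614 -0.025] a [-2.000e-03 -1.100e-02 -4.417e+00]
```

>>> drive_tool(plan=[{"x":0.15,"y":0.15,"z":0,"ax":0,"ay":0,"az":-1.1,"hand":55},{"x":0.3,"y":0.3,"z":0,"ax":0,"ay":0,"az":-2.2,"hand":55},{"x":0.45,"y":0.45,"z":0,"ax":0,"ay":0,"az":-3.3,"hand":55},{"x":0.59,"y":0.61,"z":0,"ax":0,"ay":0,"az":-4.4,"hand":55},{"x":0.59,"y":0.61,"z":0,"ax":0,"ay":0,"az":-4.4,"hand":55},{"x":0.59,"y":0.61,"z":0,"ax":0,"ay":0,"az":-4.4,"hand":55},{"x":0.59,"y":0.61,"z":0,"ax":0,"ay":0,"az":-4.4,"hand":55}], grip_force=40)

```text
clock: 7.3
eef_pos: [520.9, 4.0, 174.4]
tcp_rot: [-3.141, -0.001, 2.957]
contact_force: [-0.4, 0.5, -2.0]
opening: 0.718
grasp_force: 44.0
```

```bash
python3 - <<'E'
from h import *
go(520.5,5.5,175,2.967)
S=imaging.grab_frame("side")
c=proj("side",[[520.5,5.5,175]])[0];print(c)
im=S.copy()
for p,z in((( 520.5,5.5,-.175),0),((520.5,5.5,2.967),150),((520.5,5.5,2.967),46)):
    for q in(rect(124,62,56),rect(104,42,0),[(-69,0,50)]):
        for u in proj("side",world(p,np.array(q,float),z)): cv2.circle(im,tuple(int(round(v)) for v in u),0,(255,255,0) if z!=46 else (255,0,255),-1)
cv2.imwrite("pics/s2.png",cv2.resize(im[60:260,190:390],None,fx=3,fy=3,interpolation=cv2.INTER_NEAREST)[:,:,::-1])
h,st=blue("side",proj("side",[[520.5,5.5,178]])[0],S);print(st,fit({"side":h},[520,5,2.967],150))
E
```

```text
at [520.9   4.  174.4] [-3.141e+00 -1.000e-03  2.957e+00] F [-0.4  0.5 -2. ] open 0.718 grip 44.0 t 7.3
xyz [ 0.013  0.028 -0.012] a [-0.003 -0.005 -0.092]
[290.0981489  164.83493493]
[ 264  149   58   32 1188] (array([519.19763029,  -2.58665703,   2.93195211]), np.float64(0.046305009372602624))
```

View pics/s2.png

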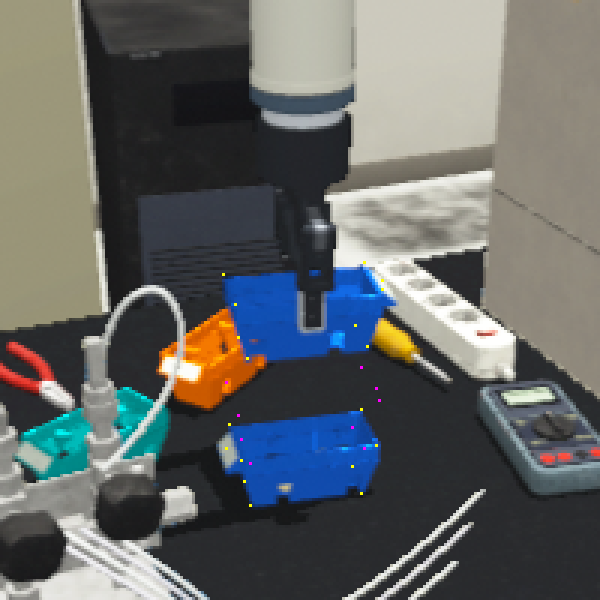

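The bin is held level above the base bin, label at about (318,160) on the far end. The offsets are within 2–3 mm, so I'll lower it.

>>> drive_tool(plan=[{"x":0,"y":0.03,"z":0.3,"ax":0,"ay":0,"az":0,"hand":55},{"x":0,"y":0.03,"z":0.7,"ax":0,"ay":0,"az":0,"hand":55},{"x":0,"y":0.03,"z":1.1,"ax":0,"ay":0,"az":0,"hand":55},{"x":0,"y":0.03,"z":1.4,"ax":0,"ay":0,"az":0,"hand":55},{"x":0,"y":0.03,"z":1.6,"ax":0,"ay":0,"az":0,"hand":55},{"x":0,"y":0.03,"z":1.75,"ax":0,"ay":0,"az":0,"hand":55},{"x":0,"y":0.03,"z":1.85,"ax":0,"ay":0,"az":0,"hand":55},{"x":0,"y":0.03,"z":1.85,"ax":0,"ay":0,"az":0,"hand":55}], grip_force=40)

```text
clock: 8.15
eef_pos: [521.3, 5.8, 82.0]
tcp_rot: [-3.141, -0.0, 2.96]
contact_force: [0.2, 0.7, -0.4]
opening: 0.716
grasp_force: 44.1
```

>>> drive_tool(plan=[{"x":0,"y":0,"z":0.04,"ax":0,"ay":0,"az":0,"hand":55},{"x":0,"y":0,"z":0.08,"ax":0,"ay":0,"az":0,"hand":55},{"x":0,"y":0,"z":0.12,"ax":0,"ay":0,"az":0,"hand":55},{"x":0,"y":0,"z":0.12,"ax":0,"ay":0,"az":0,"hand":55}], grip_force=40)

```text
clock: 8.55
eef_pos: [521.3, 5.9, 76.2]
tcp_rot: [-3.142, -0.0, 2.96]
contact_force: [-0.8, 0.1, -1.2]
opening: 0.721
grasp_force: 44.1
```

>>> drive_tool(plan=[{"x":0,"y":0,"z":0.03,"ax":0,"ay":0,"az":0,"hand":55},{"x":0,"y":0,"z":0.06,"ax":0,"ay":0,"az":0,"hand":55},{"x":0,"y":0,"z":0.08,"ax":0,"ay":0,"az":0,"hand":55},{"x":0,"y":0,"z":0.08,"ax":0,"ay":0,"az":0,"hand":55}], grip_force=40)

```text
clock: 8.95
eef_pos: [521.3, 5.9, 72.1]
tcp_rot: [-3.142, -0.0, 2.96]
contact_force: [-0.3, 0.8, -2.4]
opening: 0.719
grasp_force: 44.1
```

```bash
python3 - <<'E'
from h import *
go(520.5,5.5,71.6,2.96)
S=imaging.grab_frame("side")
cv2.imwrite("pics/s3.png",cv2.resize(S[130:240,220:360],None,fx=5,fy=5,interpolation=cv2.INTER_CUBIC)[:,:,::-1])
E
```

```text
at [521.3   5.9  72.1] [-3.142 -0.     2.96 ] F [-0.3  0.8 -2.4] open 0.719 grip 44.1 t 8.95
xyz [ 0.013 -0.011  0.01 ] a [-0.    -0.002  0.001]
```

View pics/s3.png

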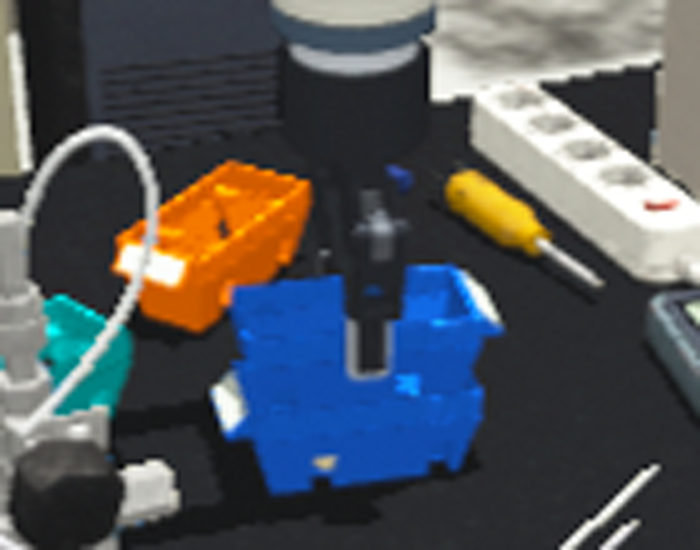

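The upper bin (rim from pixel (267,188) to (318,194)) sits inside the lower rim with its label at the far end. It isn't pressing yet, so I'll go down a few more mm to find contact.

>>> drive_tool(plan=[{"x":0,"y":0,"z":0.02,"ax":0,"ay":0,"az":0,"hand":55},{"x":0,"y":0,"z":0.04,"ax":0,"ay":0,"az":0,"hand":55},{"x":0,"y":0,"z":0.04,"ax":0,"ay":0,"az":0,"hand":55}], grip_force=40)

```text
clock: 9.3
eef_pos: [521.6, 5.9, 71.6]
tcp_rot: [3.142, 0.0, 2.96]
contact_force: [-5.4, 0.6, 16.4]
opening: 0.719
grasp_force: 46.0
```

Contact came at the expected seat height: 16 N at TCP z = 71.6. Now I'll release slowly and retreat.

>>> drive_tool(plan=[{"x":0,"y":0,"z":-0.01,"ax":0,"ay":0,"az":0,"hand":63},{"x":0,"y":0,"z":-0.01,"ax":0,"ay":0,"az":0,"hand":66},{"x":0,"y":0,"z":-0.01,"ax":0,"ay":0,"az":0,"hand":72},{"x":0,"y":0,"z":-0.01,"ax":0,"ay":0,"az":0,"hand":80},{"x":0,"y":0,"z":-0.01,"ax":0,"ay":0,"az":0,"hand":85},{"x":0,"y":0,"z":-0.01,"ax":0,"ay":0,"az":0,"hand":85},{"x":0,"y":0,"z":-0.01,"ax":0,"ay":0,"az":0,"hand":85}], grip_force=20)

```text
clock: 10.0
eef_pos: [521.4, 5.9, 70.7]
tcp_rot: [-3.142, -0.0, 2.96]
contact_force: [0.1, -0.1, 0.1]
opening: 0.994
grasp_force: 0.0
```

>>> drive_tool(plan=[{"x":0,"y":0,"z":-0.2,"ax":0,"ay":0,"az":0,"hand":85},{"x":0,"y":0,"z":-0.5,"ax":0,"ay":0,"az":0,"hand":85},{"x":0,"y":0,"z":-0.9,"ax":0,"ay":0,"az":0,"hand":85},{"x":0,"y":0,"z":-1.4,"ax":0,"ay":0,"az":0,"hand":85},{"x":0,"y":0,"z":-1.9,"ax":0,"ay":0,"az":0,"hand":85},{"x":0,"y":0,"z":-2.4,"ax":0,"ay":0,"az":0,"hand":85},{"x":0,"y":0,"z":-2.6,"ax":0,"ay":0,"az":0,"hand":85},{"x":0,"y":0,"z":-2.6,"ax":0,"ay":0,"az":0,"hand":85}], grip_force=20)

```text
clock: 10.8
eef_pos: [522.3, 5.9, 202.4]
tcp_rot: [3.141, 0.003, 2.96]
contact_force: [0.5, 0.8, 0.8]
opening: 0.998
grasp_force: 0.0
```

```bash
python3 - <<'E'
from h import *
go(520.5,5.5,200,2.96)
S=imaging.grab_frame("side")
im=cv2.resize(S[130:240,220:360],None,fx=5,fy=5,interpolation=cv2.INTER_CUBIC)
for z,p in((46,(521,6,2.96)),(0,(520.5,5.5,-.175))):
    for q in(rect(124,62,56),[(-69,0,50)]):
        for u in proj("side",world(p,np.array(q,float),z)): cv2.circle(im,tuple(int(round(v)) for v in (u-[220,130]+.5)*5),3,(255,255,0),-1)
cv2.imwrite("pics/s4.png",im[:,:,::-1])
E
```

```text
at [522.3   5.9 202.4] [3.141e+00 3.000e-03 2.960e+00] F [0.5 0.8 0.8] open 0.998 grip 0.0 t 10.8
xyz [ 0.034 -0.015  0.048] a [0.006 0.03  0.001]
```

View pics/s4.png

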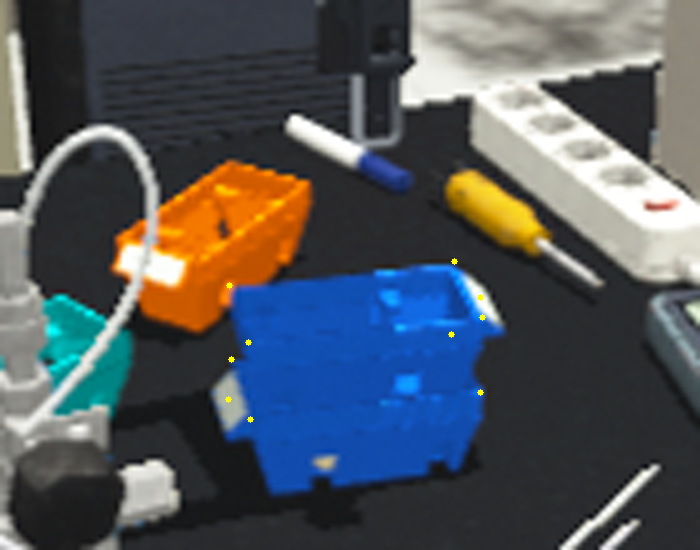

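The upper bin stands level, and its rim corners match a 46 mm stack height, for example (266,187) and (316,194). Its label is at the far end, the base and orange bins haven't moved, and the gripper is clear.

```bash
python3 -c "
from rig import r
print(r.sign_off())"
```

```text
the job is handed in; nothing more can be done
None
```

I stacked the empty blue bin end for end on the bin with the fittings and let go; the last picture shows it level at seat height with the other bins unmoved. The job is handed in at about 11 s, and sign-off gave no verdict.

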